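Turn the marble dish to the run-out chute and hold it ready

ROBOT

A 6-joint arm with a two-finger parallel gripper is mounted at the origin on the work surface. World frame = base frame: x ahead of the robot, y to its left, z up, the work surface at z = 0. Lengths are in m, angles in rad, forces in N, time in s.
With the tool pointing down it reaches from about 0.3 to 0.875 m from the base axis. Payload 6.4 kg.
Tool frame: the origin (TCP) lies at the very end of the fingers, on their centre line; the grasp point (between the pads) lies 19 mm behind it; z points along the fingers, y is the line along which they close (so a half turn about z gives the same grasp; the last joint's range is limited). The gripper opens to 85 mm and grips with 20 to 120 N. Pads are 22 mm wide; open, the fingers measure 114 mm over their backs; the gripper's body (76 mm by 85 mm) begins 54 mm behind the grasp point. The pads swing forward as they close: fully open they stand 13 mm farther back than shut.
Start: joints at [1.099, 0.181, 1.607, -0, 1.354, -0.206], TCP at [0.151, 0.555, 0.231] pointing down, gripper open.
Joint ranges: [-2.99, 2.99], [-0.89, 2.07], [0.3, 2.58], [-1.14, 4.28], [0, 2.63], [-3.12, 3.12]. Speed limits (rad/s): [2.57, 2.57, 3.01, 3.14, 3.14, 3.14].

INTERFACE

Orientations are given as a unit quaternion [w, x, y, z].
In Python, from bench import * gives the robot as it stands. The module is installed in compiled form; this text tells all that it offers. Calls block until the motion is done:
- move_ptp(position, orientation): joint-space move of the TCP to a pose.
- move_l(position, rot=None, v=0.15, contact_N=None): straight line of the TCP; rot=None keeps the orientation; v is the mean speed in m/s. With contact_N (N) it stops when the force on the tool has changed by that much, and returns True; else False.
- set_joints(angles): joint-space move.
- set_gripper(opening, f_grip=None): finger opening in m; f_grip is the grip in N (None keeps the last); returns when the fingers have stopped.
- dwell(seconds).
- inverse_kinematics(position, orientation): joint angles nearest the present ones, or None.
- state(): the state.
- get_image(name): name is "side" or "top" or "wrist"; returns (picture, depth): 384x512x3 uint8, red, green, blue; 384x512 float32, m along the optical axis (not along the pixel's ray), 0 where there is no reading.
- calibration(name): a dict with "K" (3x3 intrinsics, pixels), "xyz" and "attitude" of the camera in the world. Camera axes: x right, y down, z forward; pixel columns grow to the right and rows downward; lengths in m; the calibration is good to about 2 mm. A picture is of the moment at which its call begins: read the wrist's pose just before it. calibration takes no time and is no camera call; for the wrist camera it gives the pose at the moment of the call.
A pose or a line that the arm cannot do raises IKError and nothing moves.
- close_job(): hands the job in; it is judged then, once.
The state is a dict: "time": time; "joint_positions": joint angles; "joint_vel": joint speeds; "tau": joint torques, N m; "eef_pos": TCP position; "tcp_rot": TCP orientation; "contact_force": force on the tool from outside, world axes, zero at the start; "ft_torque": the same for the moment, N m; "width": finger opening in m; "finger_force": force on a finger pad.
Only numpy, scipy, OpenCV 4.12 (cv2) and the standard library are available. Lean on these libraries where they do the work, as an engineer would, in place of code of your own. Each camera call takes 0.05 s, during which the arm holds its last target. There are 200 camera calls.

TASK

Lift the steel dish with the loose glass marble off its rest block by the wooden grip on its bail, and turn it a quarter turn so that its spout points straight down along the aluminium chute. Finish while holding the dish in the air, level and still, with the tip of its spout just above the upper end of the chute, touching neither chute nor bench, and the marble still lying in the middle of the dish: keep the dish level and the marble near the middle the whole way, and leave the other things on the bench where they are.

Things in the scene. Friction and masses are not known exactly. Their poses are not given: they have to be found in the camera images.
- dish: round dished steel plate, loose, 0.2 to 0.4 kg, 114 mm across, rim 25 mm high; origin: centre of its underside, z up, x along its open spout (a 29 mm wide trough through the rim). The inside is a shallow cone (10 degrees) falling to the centre. A 6 mm wire bail stands across its y axis, legs at y = +-58 mm. It starts on the rest block, spout about square to the chute and pointing away from it
- dish_grip (a point): centre of the wooden grip on the bail, 85 mm straight above the centre of the dish's underside; the grip is 46 mm long along the dish's y, 14 mm thick along the dish's x (the way to pinch it from above), 22 mm high (its top 96 mm above the underside). Axes as the dish's
- dish_floor (a point): centre of the dish's inner floor, the lowest point of the cone, 5 mm above the underside; axes as the dish's
- dish_spout (a point): outer end of the spout's floor: 80 mm along x from the dish's centre and 15 mm above its underside (underside of the spout 12 mm above it); axes as the dish's
- marble_center (a point): centre of the loose glass marble, 22 mm in diameter, 14 g, lying in the middle of the dish (its centre 11 mm above the dish's floor centre) and free to roll
- rest: dark graphite rest block, fixed, 90 x 90 mm, 30 mm high, on which the dish stands at the start; origin: centre of its underside, on the bench
- chute: straight open aluminium chute on a foot, fixed; origin on the bench below the middle of its upper end. Its x axis is the level direction in which it runs downhill (slope 10 degrees, 190 mm long) into a square steel catch tin (120 mm wide, 34 mm high, centred at x = 243 mm)
- chute_mouth (a point): middle of the chute's floor at its upper end, 75 mm above the bench; the chute is 72 mm wide outside, 66 mm inside, its side walls rise 15 mm above its floor (to about 90 mm above the bench). Axes as the chute's: x level, downhill
- pliers: bystander: pliers with black handles, 135 mm long, lying on the bench; origin on the bench under the pivot
- mould: bystander: wooden marble mould, 70 x 100 x 24 mm, with two round hollows; origin at the centre of its underside
- frit_jar: bystander: amber glass jar with steel lid, 54 mm in diameter, 70 mm high; origin at the centre of its underside
- glass_cone: bystander: slender clear glass figurine, 56 mm foot, 120 mm high; origin at the centre of its underside
- paddle: bystander: dark flat paddle with wooden handle, 180 mm long; origin on the bench near its middle
- driver: bystander: screwdriver with yellow handle, lying on the bench
Not all that is in view belongs to the job. What is shaped like the rest but purple or yellow is not meant. What is shaped like the dish but red is not meant.

How it is judged:
On the way:
1. the dish is lifted at least 25 mm clear of the rest block in the gripper, with the marble in its middle (height (world z) of dish_floor above 0.06 m and contact force between dish and rest below 0.05 N and contact force between the fingers and dish above 1 N and horizontal distance between marble_center and dish_floor below 0.02 m), for 0.2 s.
At the end, for the whole second after the job is handed in: Dish gripped in the air, touching neither chute nor rest; spout tip 8-100 mm above the chute floor, from 5 mm before to 55 mm past its upper end, within 20 mm of its middle line, pointing down it within 0.17 rad; level within 0.09 rad; still; marble within 12 mm of the dish centre (x of dish_spout in the frame of chute_mouth between -0.005 and 0.055 m and y of dish_spout in the frame of chute_mouth between -0.02 and 0.02 m and z of dish_spout in the frame of chute_mouth between 0.008 and 0.1 m and x of dish_floor in the frame of chute_mouth below 0 m and angle between the x axis of dish and the x axis of chute, either way round below 0.17 rad and angle between dish_floor's own z axis and vertical below 0.09 rad and distance between marble_center and dish_floor below 0.022 m and horizontal distance between marble_center and dish_floor below 0.012 m and linear speed of dish below 0.03 m/s and angular speed of dish below 0.2 rad/s and contact force between the fingers and dish above 1 N and contact force between the fingers and marble below 0.05 N and contact force between dish and chute below 0.05 N and contact force between dish and rest below 0.05 N); the arm keeps its last pose, push and grip.
It fails at once if the marble rolls more than 30 mm from the middle of the dish, or out of it (horizontal distance between marble_center and dish_floor above 0.03 m or distance between marble_center and dish_floor above 0.05 m).
It fails at once if the dish is tilted by more than 0.2 rad (about 11 degrees) (angle between dish_floor's own z axis and vertical above 0.2 rad).
It fails at once if a bystander is shoved or knocked more than 30 mm (distance of any of pliers, mould, frit_jar, glass_cone, paddle, driver from where it was at the start of the episode above 0.03 m).
It also fails if it takes over 48 s, if anything falls off the work surface, if the arm or the gripper's body presses on something with over 40 N, if the wrist force passes 120 N, or if a joint passes its speed limit or range.

## Working session

There is one attempt and no reset: what is moved stays moved. The work goes in short steps, each a Python script; the robot and the scene stay as the last script left them, time stands still between calls to the robot, and variables do not carry over. Pictures are saved under pics/ and viewed, at most 10 in all, crops included, and the job is handed in when it is done.

```bash
mkdir -p pics; cat > h.py <<'E'
from bench import *
import numpy as np, cv2
from scipy.spatial.transform import Rotation as R
def rot(c):
    a=np.array(c["attitude"],float)
    return a if a.shape==(3,3) else R.from_quat(a[[1,2,3,0]]).as_matrix()
def ray(c,u,v):
    K=np.array(c["K"]);d=np.linalg.inv(K)@np.array([u,v,1.]);return np.array(c["xyz"]),rot(c)@d
def plane(c,u,v,z):
    o,d=ray(c,u,v);return o+d*(z-o[2])/d[2]
def cloud(c,dep):
    v,u=np.mgrid[:384,:512];K=np.array(c["K"])
    p=np.stack([(u-K[0,2])/K[0,0]*dep,(v-K[1,2])/K[1,1]*dep,dep],-1)
    return p@rot(c).T+np.array(c["xyz"])
def save(n,im): cv2.imwrite("pics/"+n,cv2.cvtColor(im,cv2.COLOR_RGB2BGR))
E
python3 - <<'E'
from h import *
for n in("top","side"):
    c=calibration(n);im,d=get_image(n);save(n+"0.png",im);np.savez(n+"0.npz",im=im,d=d);print(n,c)
print(state())
E
```

```text
top {'K': array([[403.96327917,   0.        , 253.0068831 ],
       [  0.        , 403.96327917, 194.4726878 ],
       [  0.        ,   0.        ,   1.        ]]), 'xyz': array([0.50252121, 0.01797745, 1.29844011]), 'attitude': array([-0.02159017,  0.71205377, -0.70076021,  0.03805809])}
side {'K': array([[479.54946706,   0.        , 260.09743814],
       [  0.        , 479.54946706, 199.5389051 ],
       [  0.        ,   0.        ,   1.        ]]), 'xyz': array([0.49358071, 0.99504014, 1.05485445]), 'attitude': array([ 0.01671471, -0.02791726,  0.91998061, -0.39061097])}
{'time': 0.1, 'joint_positions': array([ 1.09866303e+00,  1.81499329e-01,  1.60790470e+00,  3.29579461e-07,
        1.35381288e+00, -2.06291093e-01]), 'joint_vel': array([-0.0014329 , -0.00061961, -0.00323497,  0.00205613, -0.00168521,
        0.00015264]), 'tau': array([-2.16909343e-04, -4.45878768e+01, -3.52238846e+01, -2.32001557e-04,
        4.22505283e-03, -9.15991677e-06]), 'eef_pos': array([0.15081031, 0.55435105, 0.23045753]), 'tcp_rot': array([-2.70383595e-04,  1.32530030e-01,  9.91178658e-01, -7.65799655e-04]), 'contact_force': array([-0.83411214, -0.90754848,  0.04524883]), 'ft_torque': array([-0.01456456,  0.0020896 , -0.07349319]), 'finger_force': 0.0, 'width': 0.085250633066606}
```

View pics/top0.png

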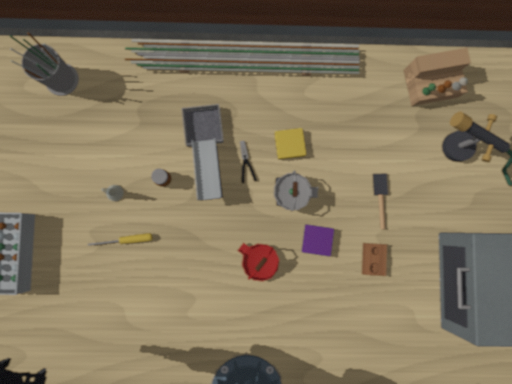

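View pics/side0.png

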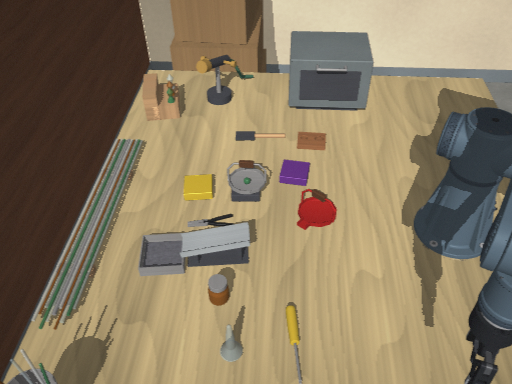

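The top view shows two dishes: the steel one at (294,192) and a red decoy at (261,262). The possible rest blocks are the dark one under the steel dish, a yellow one at (290,143) and a purple one at (318,240). I choose the steel dish. The chute's upper end is at about (208,197), and it runs up the picture to the tin at (203,125).

```bash
python3 - <<'E'
from h import *
f=np.load("top0.npz");im,d=f["im"],f["d"];c=calibration("top");P=cloud(c,d)
crop=im[90:240,170:340];save("crop.png",cv2.resize(crop,None,fx=4.5,fy=4,interpolation=cv2.INTER_CUBIC) if 0 else cv2.resize(crop,None,fx=4,fy=4,interpolation=cv2.INTER_CUBIC))
print("bench z",np.median(P[230:240,180:230,2]))
def rectw(m,name):
    p=P[m];r=cv2.minAreaRect(p[:,:2].astype(np.float32));print(name,len(p),"rect",np.round(r[0],4),np.round(r[1],4),round(r[2],1),"mean",p.mean(0).round(4),"z",p[:,2].min().round(3),p[:,2].max().round(3),"corners",cv2.boxPoints(r).round(4).tolist())
roi=np.zeros(d.shape,bool);roi[165:220,265:325]=1
z=P[...,2]
rectw(roi&(z>.105),"grip");rectw(roi&(z>.015)&(z<.09),"dish")
roi[:]=0;roi[130:210,180:232]=1
rectw(roi&(z>.05),"chute")
roi[:]=0;roi[95:210,175:235]=1
rectw(roi&(z>.02),"chute+tin")
E
```

```text
bench z 6.03481075998058e-05
grip 133 rect [ 0.5654 -0.0823] [0.0644 0.2279] 47.9 mean [ 0.6072 -0.1152  0.2544] z 0.106 1.298 corners [[0.4593000113964081, -0.02979999966919422], [0.6284000277519226, -0.1826000064611435], [0.6715999841690063, -0.1348000019788742], [0.5024999976158142, 0.017999999225139618]]
dish 1078 rect [ 0.6193 -0.1439] [0.1368 0.117 ] 88.8 mean [ 0.6211 -0.1369  0.0439] z 0.023 0.071 corners [[0.5594000220298767, -0.210999995470047], [0.6762999892234802, -0.2134999930858612], [0.6793000102043152, -0.07680000364780426], [0.5623000264167786, -0.07419999688863754]]
chute 1169 rect [0.6325 0.1168] [0.3094 0.1047] 18.6 mean [0.6643 0.1313 0.078 ] z 0.05 1.298 corners [[0.4691999852657318, 0.11720000207424164], [0.5024999976158142, 0.017999999225139618], [0.795799970626831, 0.11640000343322754], [0.762499988079071, 0.21559999883174896]]
chute+tin 1635 rect [0.6916 0.124 ] [0.4144 0.1279] 12.1 mean [0.7004 0.1363 0.0725] z 0.02 1.298 corners [[0.475600004196167, 0.14300000667572021], [0.5024999976158142, 0.017999999225139618], [0.9077000021934509, 0.10499999672174454], [0.8808000087738037, 0.23010000586509705]]
```

View pics/crop.png

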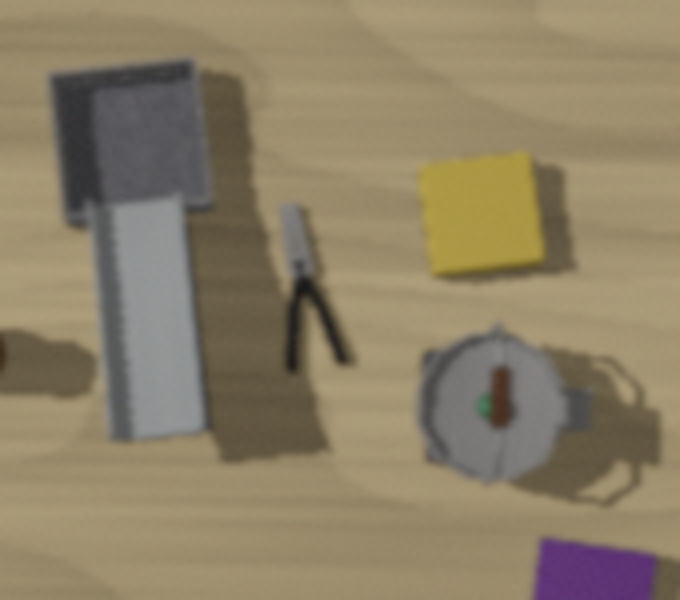

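The crop confirms the steel dish on its dark block. The wooden grip is at crop (501,397), full-image (295,189), and the spout points right at full-image (315,192). The pliers lie between dish and chute. I'll look closer with the wrist camera above the dish and above the chute mouth.

```bash
cat >> h.py <<'E'
def rectw(P,m,name):
    m=cv2.morphologyEx(m.astype(np.uint8),cv2.MORPH_OPEN,np.ones((2,2)))
    n,l,s,_=cv2.connectedComponentsWithStats(m);
    if n<2: print(name,"none");return
    k=1+np.argmax(s[1:,4]);p=P[l==k];r=cv2.minAreaRect(p[:,:2].astype(np.float32))
    print(name,len(p),"ctr",np.round(r[0],4),np.round(r[1],4),round(r[2],1),"z",np.percentile(p[:,2],[2,50,98]).round(4),"\n  corners",cv2.boxPoints(r).round(4).tolist())
def down(yaw): # tool z down, tool y at angle yaw in world
    y=np.array([np.cos(yaw),np.sin(yaw),0]);z=np.array([0,0,-1.]);x=np.cross(y,z)
    q=R.from_matrix(np.c_[x,y,z]).as_quat();return q[[3,0,1,2]]
E
python3 - <<'E'
from h import *
f=np.load("top0.npz");im,d=f["im"],f["d"];c=calibration("top");P=cloud(c,d);z=P[...,2]
def roi(a,b,e,g):
    m=np.zeros(d.shape,bool);m[a:b,e:g]=1;return m&(d>0)
rectw(P,roi(165,220,265,325)&(z>.105),"grip")
rectw(P,roi(165,220,265,325)&(z>.015)&(z<.09),"dish")
rectw(P,roi(130,210,180,232)&(z>.05),"chute")
# IK options for the two tool poses
s=state()
print(inverse_kinematics([.61,-.13,.25],down(-np.pi/2)),inverse_kinematics([.61,-.13,.25],down(np.pi/2)))
print(inverse_kinematics([.45,.13,.25],down(0)),inverse_kinematics([.45,.13,.25],down(np.pi)))
cw=calibration("wrist");T=R.from_quat(s["tcp_rot"][[1,2,3,0]]).as_matrix()
print("cam in tool",T.T@(cw["xyz"]-s["eef_pos"]),(T.T@rot(cw)).round(3).tolist(),cw["K"][0])
E
```

```text
grip 117 ctr [ 0.6237 -0.1413] [0.027  0.1043] 89.4 z [0.0377 0.1221 0.1303] 
  corners [[0.571399986743927, -0.1543000042438507], [0.6757000088691711, -0.15530000627040863], [0.6759999990463257, -0.1282999962568283], [0.5716999769210815, -0.12729999423027039]]
dish 598 ctr [ 0.5709 -0.0872] [0.1005 0.2299] 56.6 z [0.0277 0.0426 0.1208] 
  corners [[0.4472000002861023, -0.06599999964237213], [0.63919997215271, -0.1923999935388565], [0.6945000290870667, -0.10840000212192535], [0.5024999976158142, 0.017999999225139618]]
chute 1073 ctr [0.6131 0.1151] [0.275  0.1047] 20.4 z [0.0023 0.0638 0.0824] 
  corners [[0.4659000039100647, 0.1160999983549118], [0.5024999976158142, 0.017999999225139618], [0.760200023651123, 0.11400000005960464], [0.7235999703407288, 0.21209999918937683]]
[-3.99988147e-01  2.73108247e-01  1.45785381e+00 -4.44089210e-16
  1.41063060e+00  1.17080818e+00] [-3.99988147e-01  2.73108247e-01  1.45785381e+00 -4.44089210e-16
  1.41063060e+00 -1.97078447e+00]
[ 2.70090307e-02 -8.15715108e-02  1.84260026e+00 -4.44089210e-16
  1.38056390e+00  2.70090307e-02] [ 2.70090307e-02 -8.15715108e-02  1.84260026e+00 -4.44089210e-16
  1.38056390e+00 -3.11458362e+00]
cam in tool [ 0.07389253  0.00031989 -0.14212632] [[0.0, -0.957, -0.292], [1.0, 0.0, -0.0], [0.0, -0.292, 0.957]] [286.95175041   0.         252.99490553]
```

```bash
sed -i 's/m=cv2.morphologyEx(m.astype(np.uint8),cv2.MORPH_OPEN,np.ones((2,2)))/m=cv2.morphologyEx(m.astype(np.uint8),cv2.MORPH_OPEN,np.ones((3,3)))/' h.py
python3 - <<'E'
from h import *
move_ptp([.52,.125,.30],down(0)); dwell(.3)
c=calibration("wrist");im,d=get_image("wrist");P=cloud(c,d);np.savez("wc.npz",im=im,d=d,P=P);a=im
rectw(P,(d>0)&(P[...,2]>.055)&(P[...,2]<.12)&(P[...,1]>0.05)&(P[...,1]<.22),"chute")
move_ptp([.62,-.14,.30],down(-np.pi/2)); dwell(.3)
c=calibration("wrist");im,d=get_image("wrist");P=cloud(c,d);np.savez("wd.npz",im=im,d=d,P=P,K=c["K"],xyz=c["xyz"],attitude=c["attitude"])
near=(d>0)&(np.hypot(P[...,0]-.62,P[...,1]+.14)<.11)
rectw(P,near&(P[...,2]>.112)&(P[...,2]<.2),"grip");rectw(P,near&(P[...,2]>.035)&(P[...,2]<.075),"dish")
print(state()["time"]); save("w.png",np.hstack([a,im])[:, :][::1,::1] if 0 else cv2.resize(np.hstack([a,im]),(800,300)))
E
```

```text
chute 4965 ctr [0.6791 0.1354] [0.1802 0.0726] 7.6 z [0.0559 0.0665 0.0853] 
  corners [[0.5849999785423279, 0.15940000116825104], [0.5946999788284302, 0.08739999681711197], [0.7731999754905701, 0.11140000075101852], [0.7635999917984009, 0.18330000340938568]]
grip 625 ctr [ 0.6207 -0.1316] [0.0127 0.0855] 89.9 z [0.1148 0.1246 0.1265] 
  corners [[0.5778999924659729, -0.1378999948501587], [0.6633999943733215, -0.13809999823570251], [0.6633999943733215, -0.12540000677108765], [0.578000009059906, -0.12520000338554382]]
dish 2885 ctr [ 0.6199 -0.1729] [0.0774 0.1156] 89.0 z [0.0367 0.0423 0.0549] 
  corners [[0.5613999962806702, -0.21060000360012054], [0.6769999861717224, -0.2125999927520752], [0.6783000230789185, -0.13519999384880066], [0.5627999901771545, -0.133200004696846]]
3.9417
```

View pics/w.png

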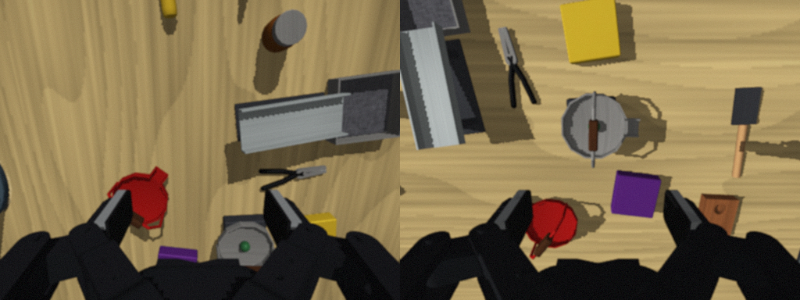

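The left half shows the chute with its mouth end near wrist pixel (308,177). The right half shows the dish with its grip near wrist pixel (247,173). Chute width comes out at 72.6 mm and grip top at z = 126.5 mm, both as expected. Next is the dish yaw.

```bash
python3 - <<'E'
from h import *
f=np.load("wd.npz");P=f["P"];d=f["d"];z=P[...,2]
near=(d>0)&(np.hypot(P[...,0]-.62,P[...,1]+.132)<.10)
for lo in(.100,.120):
    p=P[near&(z>lo)&(z<.14)];vx,vy,x0,y0=cv2.fitLine(p[:,:2].astype(np.float32),cv2.DIST_HUBER,0,.01,.01).ravel()
    print(lo,len(p),"line deg",np.degrees(np.arctan2(vy,vx)),x0,y0,p[:,:2].min(0),p[:,:2].max(0))
p=P[near&(z>.122)&(z<.14)&(abs(P[...,0]-.62)<.02)];print("grip top y",np.percentile(p[:,1],[1,50,99]))
sp=P[near&(z>.036)&(z<.065)&(P[...,1]<-.197)];print("spout",len(sp),np.median(sp,0),sp.min(0),sp.max(0))
f=np.load("wc.npz");P=f["P"];d=f["d"];z=P[...,2]
m=(d>0)&(z>.045)&(z<.12)&(P[...,1]>.05)&(P[...,1]<.22)
u=np.array([np.cos(.133),np.sin(.133)]);n=np.array([-u[1],u[0]])
Q=P[m];s=Q[:,:2]@u;t=Q[:,:2]@n
for a in np.arange(s.min(),s.min()+.17,.03):
    k=(s>a)&(s<a+.01);print(round(a,3),np.percentile(t[k],[1,99]).round(4),np.percentile(Q[k,2],[1,50,99]).round(4))
E
```

```text
0.1 720 line deg -1.0378696 0.62549675 -0.13167834 [ 0.56687493 -0.13791016] [ 0.67572768 -0.12502416]
0.12 462 line deg -0.5419513 0.62185425 -0.13167584 [ 0.5991895  -0.13791016] [ 0.6435085  -0.12521251]
grip top y [-0.13790605 -0.13118258 -0.12528499]
spout 248 [ 0.61875617 -0.2042292   0.04430239] [ 0.60425636 -0.21177248  0.04244171] [ 0.63556137 -0.19700665  0.05556224]
0.601 [0.0089 0.0801] [0.0711 0.0739 0.0893]
0.631 [0.0089 0.0802] [0.0665 0.0688 0.0851]
0.661 [0.0089 0.0802] [0.0615 0.0637 0.0795]
0.691 [0.009  0.0801] [0.0564 0.0585 0.0745]
0.721 [0.0094 0.0802] [0.0514 0.0535 0.0693]
0.751 [0.009  0.0802] [0.0461 0.0484 0.0642]
```

```bash
python3 - <<'E'
from h import *
yaw=np.radians(-91.)
g=[.6214,-.1316]
move_ptp([*g,.18],down(yaw)); set_gripper(.06)
print("hit",move_l([*g,.096],v=.08,contact_N=6))
set_gripper(0.0,50); dwell(.2)
s=state();print(s["width"],s["finger_force"],s["eef_pos"],s["contact_force"],s["time"])
E
```

```text
hit False
0.013616909000768028 49.35323774814606 [ 0.62164074 -0.13186062  0.09633864] [ 0.71435502 -1.98504883  1.9060418 ] 6.75
```

The opening is 13.6 mm on a 14 mm grip, so the grasp is good. I'll lift slowly and check.

```bash
python3 - <<'E'
from h import *
p=state()["eef_pos"]
move_l([p[0],p[1],.110],v=.02); move_l([p[0],p[1],.186],v=.05); dwell(.4)
s=state();print(s["width"],s["finger_force"],s["eef_pos"],s["contact_force"],s["time"])
c=calibration("side");im,d=get_image("side");save("side1.png",cv2.resize(im[110:290,130:350],(770,630))[:600])
E
```

```text
0.01302096345578348 48.66448938846588 [ 0.62163112 -0.13186378  0.18595378] [ 0.48984625 -0.16778175 -2.71423259] 9.6667
```

View pics/side1.png

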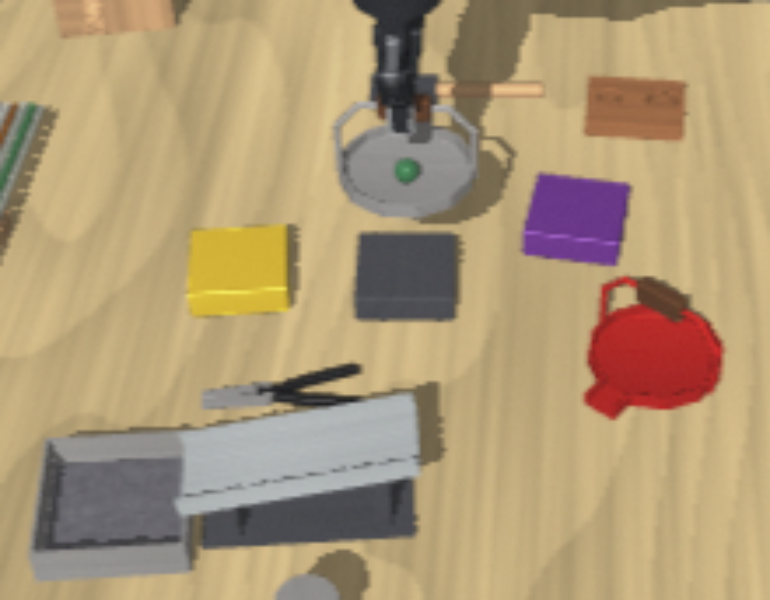

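The dish is in the air, level, with the marble centred at crop (406,170) and the rest block free. Now I carry it over while turning.

```bash
cat > tgt.py <<'E'
import numpy as np
u=np.array([np.cos(.133),np.sin(.133)]);n=np.array([-u[1],u[0]])
mouth=.602*u+.0446*n
tc=mouth-.055*u
E
python3 - <<'E'
from h import *; from tgt import *
p=state()["eef_pos"];print(mouth,tc)
# turn over rest in two stages, with the transfer, slow
move_l([*tc,.186],rot=down(.133),v=.05); dwell(.3)
move_l([*tc,.173],v=.03); dwell(.6)
s=state();print(s["width"],s["finger_force"],s["eef_pos"],s["contact_force"],s["time"])
from cv2 import resize
for nme,(a,b,e,g) in dict(top=(90,260,150,330),side=(130,300,130,360)).items():
    im,d=get_image(nme);np.savez(nme+"2.npz",im=im,d=d);save(nme+"2.png",resize(im[a:b,e:g],None,fx=3.4,fy=3.4,interpolation=cv2.INTER_CUBIC))
E
```

```text
[0.59076913 0.12403628] [0.53625486 0.11674282]
0.013544907352305057 48.66881310939789 [0.53628336 0.11673599 0.17302855] [-0.43825676  0.49802537 -2.30350414] 16.6083
```

View pics/top2.png

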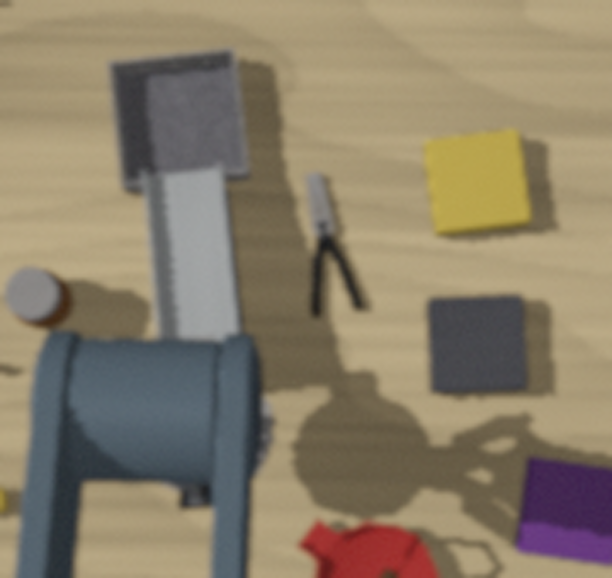

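View pics/side2.png

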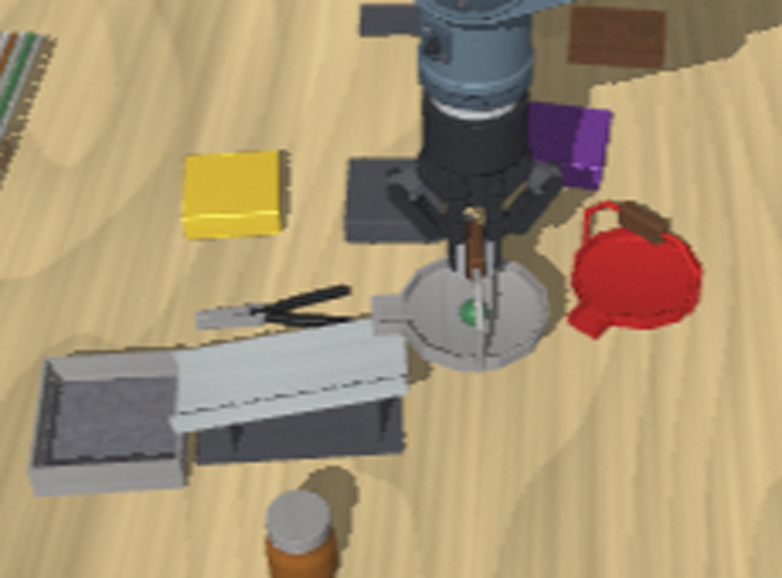

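The side view shows the spout tip at crop (373,315), over the chute's upper end, and the marble at crop (472,313). I'll check these numerically, and the level too.

```bash
python3 - <<'E'
from h import *; from tgt import *
c=calibration("side");f=np.load("side2.npz");im,d=f["im"],f["d"];P=cloud(c,d)
loc=lambda p:(np.round([(p[:2]-mouth)@u,(p[:2]-mouth)@n],4),p[2].round(4))
print("spout",loc(plane(c,130+373/3.4,130+315/3.4,.122)))
i=im.astype(int);m=(i[...,1]>i[...,0]+25)&(i[...,1]>i[...,2]+10);m[:200]=0;m[245:]=0;m[:,:245]=0;m[:,300:]=0
v,w=np.nonzero(m);print("marble",len(v),w.mean(),v.mean(),loc(plane(c,w.mean(),v.mean(),.123)),"want",[-.055,0])
L=np.stack([(P[...,:2]-mouth)@u,(P[...,:2]-mouth)@n,P[...,2]],-1)
s=L[(d>0)&(L[...,0]>.008)&(L[...,0]<.045)&(L[...,2]>.105)&(L[...,2]<.16)&(abs(L[...,1])<.05)]
print("spout pts",len(s),s.min(0).round(4),np.median(s,0).round(4),s.max(0).round(4))
# cone floor: fit z = a + bx + cy + k r
q=L[(d>0)&(L[...,2]>.108)&(L[...,2]<.126)];x=q[:,0]+.055;y=q[:,1];r=np.hypot(x,y);k=(r>.016)&(r<.048)
A=np.c_[np.ones(k.sum()),x[k],y[k],r[k]];sol=np.linalg.lstsq(A,q[k,2],rcond=None)[0];print("cone a,tiltx,tilty,k",sol.round(4),k.sum())
print(state()["time"])
E
```

```text
spout (array([ 0.0217, -0.0046]), np.float64(0.122))
marble 26 267.5 221.84615384615384 (array([-0.0525, -0.0009]), np.float64(0.123)) want [-0.055, 0]
spout pts 66 [ 0.008  -0.0212  0.1171] [ 0.0154 -0.0051  0.1233] [0.0229 0.0162 0.1329]
cone a,tiltx,tilty,k [0.1107 0.0103 0.0179 0.1912] 544
16.7083
```

Measured: spout tip 22 mm past the mouth, within 5 mm of the middle line and about 47 mm above the chute floor. Tilt is about 0.02 rad and the marble sits about 3 mm from the centre. Handing in.

```bash
python3 -c "
from bench import *
dwell(.5);print(close_job())"
```

```text
the job is handed in; nothing more can be done
None
```

The job is handed in, though no verdict came back: the dish is held level and still, its spout tip about 22 mm past the chute's upper end and about 47 mm above its floor, pointing down it, with the marble about 3 mm from the middle.

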